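# Edge the flat scraper off the plank shelf and lay it in the paint tray

## Robot

A 6-joint arm with a two-finger parallel gripper is mounted at the origin on the work surface. World frame = base frame: x ahead of the robot, y to its left, z up, the work surface at z = 0. Lengths are in m, angles in degrees, forces in N, time in s.
With the tool pointing down it reaches from about 0.275 to 0.825 m from the base axis. Payload 4.9 kg.
Tool frame: the origin (TCP) lies midway between the tips of the shut fingers; the grasp point (between the pads) lies 19 mm behind it (arm.pinch_z is the distance from the TCP to the grasp point, in m); z points along the fingers, y is the line along which they close (so a half turn about z gives the same grasp; the last joint's range is limited). The gripper opens to 85 mm and grips with 20 to 120 N. Pads are 22 mm wide; open, the fingers measure 114 mm over their backs; the gripper's body (76 mm by 85 mm) begins 54 mm behind the grasp point. The pads swing forward as they close: fully open they stand 13 mm farther back than shut.
Start: joints at [-7.689, 18.69, -11.035, 60.275, 0, 82.311], TCP at [0.55, 0, 0.195] pointing down, gripper open.
Joint ranges: [-152.03, 152.03], [-55.5, 102.48], [-74.3, 77.21], [-110.64, 120.58], [-84.22, 78.4], [-180, 180]. Speed limits (degrees/s): [147.25, 147.25, 180, 180, 180, 180].

## Interface

Orientations are given as a 3x3 rotation matrix whose columns are the frame's x, y, z axes.
In Python, from rig import arm gives the robot as it stands. The module is installed in compiled form; this text tells all that it offers.
- The arm moves only by the shell command python3 -m crank 'ROWS' [FORCE]. ROWS is JSON, a list of rows, each a list of 7 numbers: the shift along the tool's x, y, z in cm, then the turn, a rotation vector about the tool's x, y, z in rad, then the finger opening in cm, from 0 to 8.54. In form: [[tx, ty, tz, rx, ry, rz, grip], ...]. A call has exactly 5 rows; each row is the pose to reach, as a shift and turn from the pose commanded when the call began, along the tool's axes at that moment; what a row does not reach only later rows make up. A row lasts 1/8 s, in which the tool goes at most 62.5 mm and 10.7 degrees, less where a joint would pass 70% of its speed; a pose out of reach is approached as far as the arm can. A call with a gripper value outside its range is refused whole. The fingers move at their own pace and stop on an object; FORCE is the grip in N (left out, the last holds). Time passes only in rows, so rows that repeat a pose let the fingers close, or fill a call up. It gives the time, the measured TCP pose, the force, the opening and the grip force at its end, in the units of the state.
- arm.sense(): the state, without advancing time (a new reading comes with each control period).
- arm.capture(name): name is "scene" or "side" or "wrist"; returns the picture (384x512x3 uint8, blue, green, red); there is no depth.
- arm.get_calibration(name): a dict with "vertical_fov" (degrees; the focal length in pixels is half the picture's height over the tangent of half this angle, whatever the lens; pixels are square), "cx", "cy" (the principal point, pixels), "extrinsics" (4x4, takes a point from world to camera coordinates). Camera axes: x right, y up, looking along -z (the intrinsics and any distortion apply to the point x, -y, -z); pixel columns grow to the right and rows downward; lengths in m; the calibration is good to about 2 mm. A picture is of the moment at which its call begins: read the wrist's pose just before it. get_calibration takes no time and is no camera call; for the wrist camera it gives the pose at the moment of the call.
- arm.finish_job(): hands the job in; it is judged then, once.
The state is a dict: "clock": time; "q": joint angles; "joint_velocities": joint speeds; "joint_efforts": joint torques, N m; "ee_pos": TCP position; "ee_rot": TCP orientation; "force": force on the tool from outside, world axes, zero at the start; "wrist_torque": the same for the moment, N m; "grip_width": opening from 0.0 (shut) to 1.0 (fully open); "gripper_force": force on a finger pad.
Only numpy, scipy, OpenCV 4.12 (cv2) and the standard library are available. Lean on these libraries where they do the work, as an engineer would, in place of code of your own. Each camera call takes 0.05 s, during which the arm holds its last target. There are 200 camera calls.

## Task

The flat scraper lies too close to the plank shelf to get fingers round it: slide it along the plank until a good 40 mm of its handle (but not so much that it tips) overhangs the shelf's front edge, pinch the overhanging handle, lift it away and lay it flat in the bottom of the paint tray, wholly inside the rim. Do not let it drop onto the bench, and leave the tray, tins, tape roll and sanding block where they are.

Things in the scene. Friction and masses are not known exactly. Their poses are not given: they have to be found in the camera images.
- scraper: flat orange hard silicone scraper, 145 mm long, 5 mm thick, 85 to 145 g, lying on the shelf, handle end nearest the front edge. Origin: centre of its underside, mid-length; x from handle to blade, z up. Handle 50 mm wide, x=-72.5 to 13.5 mm; shoulder 70 mm wide; blade 90 mm wide, x=26.5 to 72.5 mm, with a straight end. Balance point 11 mm from the origin towards the blade. Bare plank (40 mm or more) behind the blade.
- scraper_handle_end (a point): middle of the scraper's handle end face, at half its thickness; same axes as the scraper
- scraper_blade_edge (a point): middle of the scraper's straight blade edge (the end away from the handle), at half its thickness; same axes
- shelf: fixed pine plank shelf on two steel brackets: plank 260 mm deep (its x), 420 mm wide (its y), 20 mm thick, flat top without lip 90 mm above the bench. Origin on the bench under the plank's centre; its -x side is the front edge, facing the robot; z up
- shelf_front_edge (a point): middle of the top of the shelf's front edge, at shelf x=-130 mm, 90 mm above the bench; the edge runs along y, and -x points out over the bench; same axes as the shelf
- tray: loose open green plastic paint tray on the bench to the robot's right: 290 mm long (x), 200 mm wide (y), rim 60 mm high with a 6 mm lip outside, walls 4 mm. Origin: centre of its underside, z up. Inside: flat floor 4 mm up from x=-141 to -56 mm (the well, nearest the robot), then a ramp rising evenly to 31 mm up at x=+140 mm (13 mm up at x=0)
- tin_left: sealed steel tin, 72 mm across, 79 mm high, standing at the back left of the shelf; origin centre of its underside
- tin_right: sealed steel tin like the other, at the back right of the shelf; origin centre of its underside
- tape: roll of paper tape lying flat at a front corner of the shelf, 96 mm across, 25 mm high; origin centre of its underside
- sanding_block: cork sanding block 100 x 65 x 30 mm at the other front corner of the shelf, its length roughly front to back; origin centre of its underside
Mind the look-alikes: they are no part of the job. Several things have the shape of the scraper; the one meant has the colours described above.

How it is judged (in metres and radians):
On the way, in this order (a step that is already met when the one before it is completed fails the run):
1. the scraper's handle overhangs the shelf's front edge by at least 30 mm while the scraper still lies level on the plank (x of scraper_handle_end in the frame of shelf_front_edge below -0.03 m and angle between scraper's own z axis and vertical below 0.08 rad and z of scraper in the frame of shelf_front_edge between -0.004 and 0.006 m and contact force between scraper and shelf above 0.2 N), for 0.2 s.
2. the scraper, held by the fingers, is lifted clear of the shelf (contact force between scraper and the fingers above 1 N and contact force between scraper and shelf below 0.01 N and contact force between scraper and tray below 0.01 N and z of scraper in the frame of shelf_front_edge above 0.012 m), for 0.1 s.
At the end, for the whole second after the job is handed in: The scraper rests in the tray: both its ends inside the rim (within 145 mm of the tray's centre along its length, 100 mm across) and lower than the 60 mm rim, its face within 0.35 rad of level, resting on the tray, still (under 20 mm/s); the tray stands flat (x of scraper_handle_end in the frame of tray between -0.145 and 0.145 m and x of scraper_blade_edge in the frame of tray between -0.145 and 0.145 m and y of scraper_handle_end in the frame of tray between -0.1 and 0.1 m and y of scraper_blade_edge in the frame of tray between -0.1 and 0.1 m and z of scraper_handle_end in the frame of tray between 0 and 0.06 m and z of scraper_blade_edge in the frame of tray between 0 and 0.06 m and angle between scraper's own z axis and vertical below 0.35 rad and angle between tray's own z axis and vertical below 0.1 rad and linear speed of scraper below 0.02 m/s and contact force between scraper and tray above 0.2 N); the robot touches nothing.
It fails at once if the scraper drops to the bench outside the tray (height (world z) of scraper below 0.03 m and not (x of scraper in the frame of tray between -0.16 and 0.16 m and y of scraper in the frame of tray between -0.115 and 0.115 m)).
It fails at once if the tray is shifted more than 40 mm (distance of tray from where it was at the start of the episode above 0.04 m).
It fails at once if a tin, the tape roll or the sanding block is moved more than 25 mm (distance of any of tin_left, tin_right, tape, sanding_block from where it was at the start of the episode above 0.025 m).
It also fails if it takes over 64 s, if anything falls off the work surface, if the arm or the gripper's body presses on something with over 40 N, if the wrist force passes 120 N, or if a joint passes its speed limit or range.

## Working session

There is one attempt and no reset: what is moved stays moved. The work goes in short steps, Python scripts to look and compute and a shell command to move; the robot and the scene stay as the last step left them, time stands still between calls to the robot, and variables do not carry over. Pictures are saved under pics/ and viewed, at most 12 in all, crops included, and the job is handed in when it is done.

```bash
mkdir -p pics; ls
python3 - <<'E'
from rig import arm
import cv2,numpy as np
s=arm.sense();print(s['clock'],s['ee_pos'],np.round(s['ee_rot'],3).tolist(),arm.pinch_z)
ims=[]
for n in ['scene','side','wrist']:
    c=arm.get_calibration(n);print(n,c)
    im=arm.capture(n);cv2.imwrite(f'pics/{n}0.png',im)
E
```

```text
pics
0.0 [5.49356737e-01 8.91788450e-05 1.93889390e-01] [[-0.0, 1.0, -0.002], [1.0, 0.0, 0.0], [0.0, -0.002, -1.0]] 0.0187
scene {'vertical_fov': 45.06547870744166, 'cx': 259.55096238625816, 'cy': 185.6970886665235, 'extrinsics': array([[ 0.62138384,  0.78345389,  0.00906217, -0.36875121],
       [-0.49571818,  0.3841614 ,  0.7788989 ,  0.12472012],
       [ 0.60675004, -0.48848747,  0.62708403, -1.82920273],
       [ 0.        ,  0.        ,  0.        ,  1.        ]])}
side {'vertical_fov': 47.49996885815661, 'cx': 260.3511235229285, 'cy': 190.65919736087955, 'extrinsics': array([[ 0.9109006 , -0.41203374,  0.02209724, -0.38695376],
       [ 0.25762281,  0.60973682,  0.74956754, -0.21432275],
       [-0.32232062, -0.67708877,  0.66155892, -1.16708172],
       [ 0.        ,  0.        ,  0.        ,  1.        ]])}
wrist {'vertical_fov': 70.5430807889294, 'cx': 255.56400891107168, 'cy': 186.55878191205892, 'extrinsics': array([[ 9.99997663e-01,  8.61512566e-04, -1.98277934e-03,
        -5.48701039e-01],
       [-1.46354327e-03,  9.44813109e-01, -3.27606544e-01,
         4.51398483e-02],
       [ 1.59111876e-03,  3.27608680e-01,  9.44812162e-01,
        -3.80596211e-01],
       [ 0.00000000e+00,  0.00000000e+00,  0.00000000e+00,
         1.00000000e+00]])}
```

View pics/scene0.png

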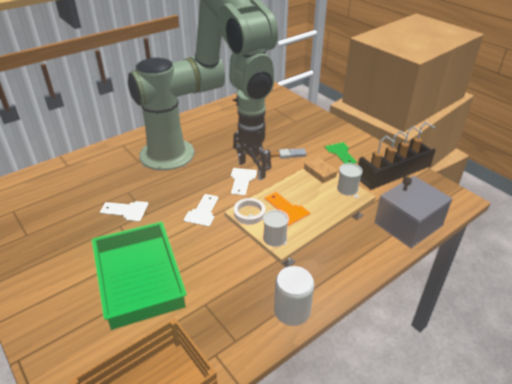

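View pics/side0.png

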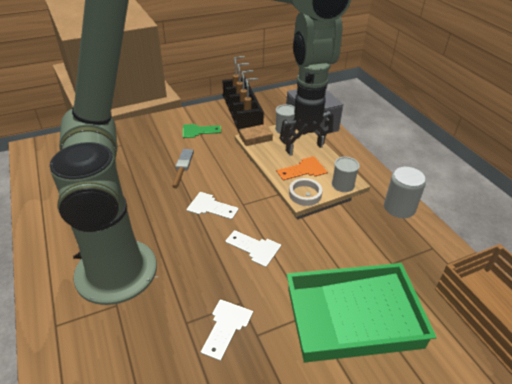

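The scene view shows the orange scraper at about (287,207) and the tape at (250,210). The green tray is at (138,272). The side view has the scraper at (302,168), the tape at (306,190) and the tray at (358,310). Next I'll measure.

```bash
cat > h.py <<'E'
import cv2,numpy as np
from rig import arm
def ray(c,uv,z):
    f=192/np.tan(np.radians(c['vertical_fov']/2)); E=np.array(c['extrinsics'])
    uv=np.atleast_2d(uv).astype(float)
    d=np.c_[(uv[:,0]-c['cx'])/f,-(uv[:,1]-c['cy'])/f,-np.ones(len(uv))]@E[:3,:3]
    o=-E[:3,:3].T@E[:3,3]
    return o+d*((z-o[2])/d[:,2])[:,None]
def proj(c,P):
    f=192/np.tan(np.radians(c['vertical_fov']/2)); E=np.array(c['extrinsics'])
    p=np.atleast_2d(P)@E[:3,:3].T+E[:3,3]
    return np.c_[c['cx']-f*p[:,0]/p[:,2],c['cy']+f*p[:,1]/p[:,2]]
def blobs(im,lo,hi,amin=60):
    m=cv2.inRange(cv2.cvtColor(im,cv2.COLOR_BGR2HSV),lo,hi)
    cs,_=cv2.findContours(m,cv2.RETR_EXTERNAL,cv2.CHAIN_APPROX_NONE)
    return sorted([c[:,0] for c in cs if cv2.contourArea(c)>amin],key=lambda c:-len(c))
ORANGE=((8,225,150),(20,255,255)); GREEN=((50,130,60),(75,255,255))
def axis(P):  # moment-based outline measure, pts in plane (mm scale)
    r=cv2.minAreaRect((P[:,:2]*1000).astype(np.float32)); return r
E
python3 - <<'E'
from h import *
for n in ['scene','side','wrist']:
    im=cv2.imread(f'pics/{n}0.png');c=arm.get_calibration(n)
    for b in blobs(im,*ORANGE)[:3]:
        print(n,'orange',len(b),b.min(0),b.max(0),axis(ray(c,b,.095)))
        if n=='scene' or n=='side' or 1:
            q=cv2.approxPolyDP(b.reshape(-1,1,2),2.5,True)[:,0]; print(np.c_[q,np.round(ray(c,q,.095)[:,:2]*1000)].astype(int).tolist() if len(q)<16 else len(q))
    for b in blobs(im,*GREEN)[:2]:
        q=cv2.approxPolyDP(b.reshape(-1,1,2),4,True)[:,0]
        print(n,'green',len(b),np.c_[q,np.round(ray(c,q,.06)[:,:2]*1000)].astype(int).tolist())
E
```

```text
scene orange 80 [277 196] [307 221] ((607.9671630859375, 99.33036041259766), (65.81014251708984, 117.63536071777344), 86.9654312133789)
[[277, 196, 549, 105], [284, 202, 586, 104], [282, 208, 603, 80], [290, 214, 640, 82], [291, 221, 665, 63], [307, 213, 668, 126]]
scene green 316 [[161, 223, 397, -235], [93, 239, 334, -429], [104, 316, 610, -516], [112, 327, 653, -514], [177, 307, 700, -357], [176, 300, 679, -348], [185, 294, 677, -319]]
scene green 68 [[326, 146, 406, 474], [343, 161, 514, 454], [355, 161, 541, 489], [343, 143, 431, 541]]
side green 403 [[402, 266, 676, -326], [289, 274, 397, -234], [305, 360, 324, -450], [424, 347, 578, -528], [434, 334, 620, -512]]
side green 86 [[184, 125, 353, 522], [184, 136, 333, 454], [219, 131, 457, 437], [219, 126, 469, 467]]
wrist green 296 [[163, 312, 414, -220], [186, 345, 443, -283], [207, 337, 476, -267], [210, 328, 481, -250], [252, 333, 544, -259], [299, 328, 614, -249], [173, 297, 432, -193]]
wrist green 59 [[303, 329, 620, -251], [304, 336, 622, -265], [326, 344, 657, -281], [323, 334, 651, -261]]
```

View pics/wrist0.png

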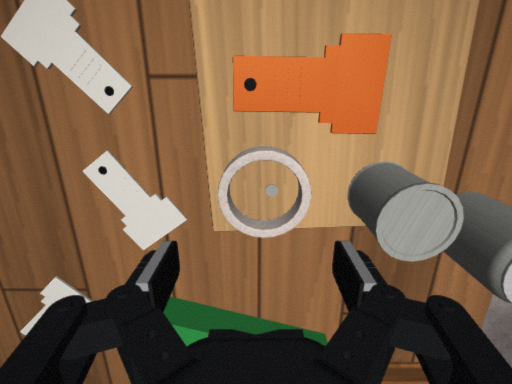

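The wrist view is clear. The scraper's handle end is at (234,55)–(233,110) and its blade end at (390,35)–(378,133). The plank's front edge runs from (193,0) to (213,230), and the tape is at (264,192).

```bash
sed -i 's/^ORANGE.*;/ORANGE=((3,190,90),(19,255,255));/' h.py
python3 - <<'E'
from h import *
for n in ['scene','side','wrist']:
    im=cv2.imread(f'pics/{n}0.png');c=arm.get_calibration(n)
    if n=='wrist': print('hsv',cv2.cvtColor(im,cv2.COLOR_BGR2HSV)[[84,80,100],[300,360,220]].tolist())
    for b in blobs(im,*ORANGE)[:2]:
        q=cv2.approxPolyDP(b.reshape(-1,1,2),2.5,True)[:,0]; print(n,len(b),np.c_[q,np.round(ray(c,q,.095)[:,:2]*1000)].astype(int).tolist() if len(q)<16 else len(q))
        print(axis(ray(c,b,.095)))
c=arm.get_calibration('wrist')
im=cv2.imread('pics/wrist0.png')
# front edge: strongest horizontal gradient near line
L=cv2.cvtColor(im,cv2.COLOR_BGR2GRAY).astype(float)
pts=[]
for v in range(5,225,5):
    x0=193+20*v/230; a=int(x0-10); g=np.abs(L[v,a+2:a+22]-L[v,a:a+20]); pts.append((a+1+g.argmax(),v))
P=ray(c,pts,.09)[:,:2]
vx,vy,x,y=cv2.fitLine(np.float32(P*1000),cv2.DIST_HUBER,0,.01,.01).ravel();print('edge dir',vx,vy,'pt',x,y,'angle from y',np.degrees(np.arctan2(vx,vy)), 'x at y=100',x+(100-y)*vx/vy)
print(np.abs((np.array(P)*1000-[x,y])@[vy,-vx]).max())
for nm,uv,z in [('edge corner r',(214,230),.09),('backR',(443,228),.09),('tape',(265,191),.115),('handle',(233.5,82.5),.095),('blade',(384,84),.095)]:
    print(nm,ray(c,uv,z)*1000)
E
```

```text
scene 95 [[266, 197, 532, 74], [289, 214, 638, 79], [289, 223, 668, 53], [308, 213, 670, 129], [300, 206, 631, 131], [292, 206, 615, 111], [276, 193, 536, 113]]
((601.4321899414062, 93.75297546386719), (79.48728942871094, 139.56887817382812), 88.96725463867188)
side 90 [[325, 171, 667, 53], [314, 158, 668, 125], [289, 168, 570, 110], [295, 171, 581, 89], [291, 176, 558, 72]]
((613.0388793945312, 89.88996887207031), (81.2915267944336, 109.25257110595703), 88.80850982666016)
hsv [[11, 197, 211], [11, 196, 212], [16, 118, 177]]
wrist 483 [[390, 35, 671, 132], [342, 34, 627, 133], [338, 46, 625, 123], [326, 46, 614, 123], [323, 59, 612, 112], [236, 56, 531, 115], [233, 58, 528, 113], [234, 110, 528, 66], [318, 111, 611, 65], [320, 122, 614, 55], [332, 123, 626, 54], [332, 132, 626, 45], [375, 132, 670, 45]]
((599.3863525390625, 88.65283203125), (144.18582153320312, 88.0428466796875), 0.0312245711684227)
edge dir 0.04392541 -0.9990348 pt 492.98755 87.24475 angle from y 177.48244 x at y=100 492.42673
0.5719808209823147
edge corner r [[500.41625337 -69.64695409  90.        ]]
backR [[767.44071928 -66.55360472  90.        ]]
tape [[558.60969297 -11.84868643 115.        ]]
handle [[527.78317017  91.46931932  95.        ]]
blade [[672.09265072  90.24165151  95.        ]]
```

```bash
python3 - <<'E'
from h import *
for n,uv,z in [('scene',(349,172),.169),('scene',(275,219),.169),('side',(346,166),.169),('side',(286,113),.169),('wrist',(420,217),.169),('scene',(250,208),.115),('scene',(320,167),.12)]:
    print(n,uv,np.round(ray(arm.get_calibration(n),uv,z)*1000))
E
python3 -m crank '[[2,3,-1,0,0,-0.18,5],[4,6,-2,0,0,-0.36,3],[6,9,-2,0,0,-0.54,3],[8,12,-2,0,0,-0.72,3],[9,15,-2,0,0,-0.9,3]]' 40
```

```text
scene (349, 172) [[665. 304. 169.]]
scene (275, 219) [[688. -22. 169.]]
side (346, 166) [[679. -27. 169.]]
side (286, 113) [[650. 297. 169.]]
wrist (420, 217) [[685. -15. 169.]]
scene (250, 208) [[560. -12. 115.]]
scene (320, 167) [[544. 299. 120.]]
clock: 0.78
ee_pos: [0.7006, 0.0913, 0.2142]
ee_rot: [[-0.788, 0.616, -0.001], [0.616, 0.788, 0.0], [0.001, -0.0, -1.0]]
force: [0.9, -0.7, 0.1]
grip_width: 0.352
gripper_force: 0.0
```

```bash
python3 -m crank '[[0,0,1,0,0,-0.17,3],[0,0,3,0,0,-0.34,3],[0,0,6,0,0,-0.51,3],[0,0,8,0,0,-0.67,3],[0,0,9.5,0,0,-0.67,3]]'
python3 - <<'E'
from h import *
print({k:np.round(arm.sense()[k],4).tolist() for k in ['ee_pos','ee_rot','force']})
for n in ['wrist']:cv2.imwrite('pics/w1.png',arm.capture(n))
E
```

```text
clock: 1.4
ee_pos: [0.6993, 0.09, 0.118]
ee_rot: [[-1.0, 0.003, -0.002], [0.003, 1.0, -0.0], [0.002, -0.0, -1.0]]
force: [0.1, -0.5, 0.4]
grip_width: 0.351
gripper_force: 0.0
{'ee_pos': [0.6993, 0.09, 0.118], 'ee_rot': [[-1.0, 0.0027, -0.0019], [0.0027, 1.0, -0.0001], [0.0019, -0.0001, -1.0]], 'force': [0.0941, -0.5167, 0.3578]}
```

View pics/w1.png

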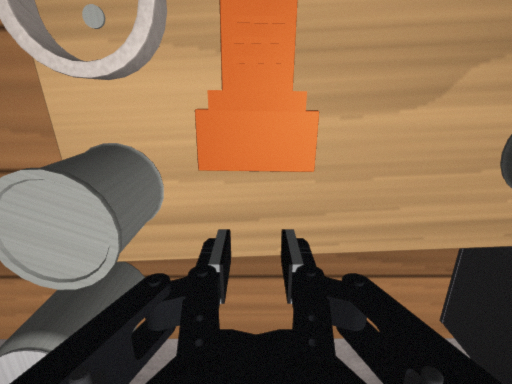

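The fingers are centred behind the blade (blade edge at row 171, columns 197–316) and both tins are clear. Next I'll descend to feel the plank.

```bash
python3 -m crank '[[0,0,1,0,0,0,3],[0,0,2,0,0,0,3],[0,0,2.2,0,0,0,3],[0,0,2.4,0,0,0,3],[0,0,2.4,0,0,0,3]]'; python3 -m crank '[[0,0,0.1,0,0,0,3],[0,0,0.2,0,0,0,3],[0,0,0.3,0,0,0,3],[0,0,0.3,0,0,0,3],[0,0,0.3,0,0,0,3]]'
```

```text
clock: 2.08
ee_pos: [0.7002, 0.09, 0.096]
ee_rot: [[-1.0, 0.001, 0.0], [0.001, 1.0, -0.0], [-0.0, -0.0, -1.0]]
force: [1.8, 0.6, 0.8]
grip_width: 0.353
gripper_force: 0.0
clock: 2.7
ee_pos: [0.7, 0.09, 0.0927]
ee_rot: [[-1.0, 0.001, -0.0], [0.001, 1.0, -0.0], [0.0, -0.0, -1.0]]
force: [0.4, 0.2, 1.5]
grip_width: 0.355
gripper_force: 0.0
```

```bash
python3 -m crank '[[0,0,0.1,0,0,0,3],[0,0,0.2,0,0,0,3],[0,0,0.3,0,0,0,3],[0,0,0.3,0,0,0,3],[0,0,0.3,0,0,0,3]]'; python3 -m crank '[[0,0,0.1,0,0,0,3],[0,0,0.15,0,0,0,3],[0,0,0.2,0,0,0,3],[0,0,0.2,0,0,0,3],[0,0,0.2,0,0,0,3]]'
```

```text
clock: 3.32
ee_pos: [0.7, 0.09, 0.0897]
ee_rot: [[-1.0, 0.001, 0.0], [0.001, 1.0, 0.0], [-0.0, 0.0, -1.0]]
force: [-0.5, -0.4, -0.7]
grip_width: 0.352
gripper_force: 0.0
clock: 3.95
ee_pos: [0.7, 0.09, 0.0877]
ee_rot: [[-1.0, 0.001, -0.0], [0.001, 1.0, 0.0], [0.0, 0.0, -1.0]]
force: [0.1, 0.1, 0.3]
grip_width: 0.35
gripper_force: 0.0
```

```bash
python3 -m crank '[[0,0,0.05,0,0,0,3],[0,0,0.1,0,0,0,3],[0,0,0.15,0,0,0,3],[0,0,0.15,0,0,0,3],[0,0,0.15,0,0,0,3]]'; python3 -m crank '[[0,0,0.05,0,0,0,3],[0,0,0.1,0,0,0,3],[0,0,0.15,0,0,0,3],[0,0,0.15,0,0,0,3],[0,0,0.15,0,0,0,3]]'
```

```text
clock: 4.58
ee_pos: [0.7, 0.09, 0.0862]
ee_rot: [[-1.0, 0.001, 0.0], [0.001, 1.0, -0.0], [-0.0, -0.0, -1.0]]
force: [0.0, 0.5, -0.1]
grip_width: 0.352
gripper_force: 0.0
clock: 5.2
ee_pos: [0.7, 0.09, 0.0847]
ee_rot: [[-1.0, 0.001, -0.0], [0.001, 1.0, 0.0], [0.0, 0.0, -1.0]]
force: [-0.2, -0.6, -0.7]
grip_width: 0.353
gripper_force: 0.0
```

```bash
python3 -m crank '[[0,0,0.05,0,0,0,3],[0,0,0.1,0,0,0,3],[0,0,0.1,0,0,0,3],[0,0,0.1,0,0,0,3],[0,0,0.1,0,0,0,3]]'
python3 - <<'E'
from h import *
cv2.imwrite('pics/side1.png',cv2.resize(arm.capture('side')[100:220,230:390],None,fx=5,fy=5,interpolation=cv2.INTER_CUBIC))
E
```

```text
clock: 5.82
ee_pos: [0.7, 0.09, 0.0837]
ee_rot: [[-1.0, 0.001, 0.0], [0.001, 1.0, -0.0], [-0.0, -0.0, -1.0]]
force: [-0.7, -0.1, -0.5]
grip_width: 0.352
gripper_force: 0.0
```

View pics/side1.png

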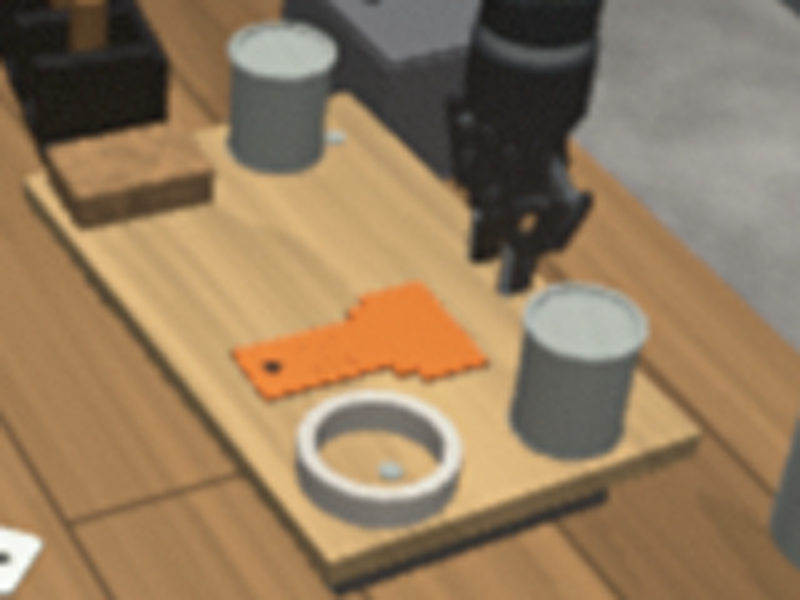

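The fingers hang behind the blade. One tip is at about (515,290) in the crop, which is (333,158) in the full image, and is still just above the plank. I'll keep feeling down.

```bash
python3 -m crank '[[0,0,0.05,0,0,0,3],[0,0,0.1,0,0,0,3],[0,0,0.15,0,0,0,3],[0,0,0.2,0,0,0,3],[0,0,0.2,0,0,0,3]]'; python3 -m crank '[[0,0,0.05,0,0,0,3],[0,0,0.1,0,0,0,3],[0,0,0.15,0,0,0,3],[0,0,0.15,0,0,0,3],[0,0,0.15,0,0,0,3]]'
```

```text
clock: 6.5
ee_pos: [0.7, 0.09, 0.0816]
ee_rot: [[-1.0, 0.001, -0.0], [0.001, 1.0, -0.0], [0.0, -0.0, -1.0]]
force: [-0.3, 0.2, 0.0]
grip_width: 0.357
gripper_force: 0.0
clock: 7.12
ee_pos: [0.7, 0.09, 0.0802]
ee_rot: [[-1.0, 0.001, -0.0], [0.001, 1.0, 0.0], [0.0, 0.0, -1.0]]
force: [0.6, 0.2, 0.5]
grip_width: 0.351
gripper_force: 0.0
```

```bash
python3 -m crank '[[0,0,0.05,0,0,0,3],[0,0,0.1,0,0,0,3],[0,0,0.15,0,0,0,3],[0,0,0.2,0,0,0,3],[0,0,0.2,0,0,0,3]]'
```

```text
clock: 7.75
ee_pos: [0.7, 0.09, 0.0781]
ee_rot: [[-1.0, 0.001, -0.0], [0.001, 1.0, 0.0], [0.0, 0.0, -1.0]]
force: [0.3, 0.1, -0.5]
grip_width: 0.353
gripper_force: 0.0
```

Run:
```python
from h import *
cv2.imwrite('pics/w2.png',arm.capture('wrist'))
c=arm.get_calibration('wrist'); print(proj(c,[[.7,.09,.09],[.689,.075,.09],[.689,.105,.09],[.672,.09,.095]]))
```

```text
[[258.46066905 223.63357383]
 [236.18705932 208.87278236]
 [280.8538903  208.893241  ]
 [258.68933958 187.43776766]]
```

View pics/w2.png

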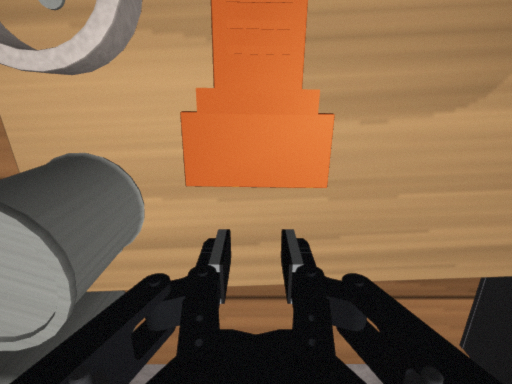

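The blade edge is at row 187, as predicted. The fingertips are at (231,230) and (282,230). I'll work out what height that corresponds to.

```bash
python3 - <<'E'
from h import *
c=arm.get_calibration('wrist')
for z in (.09,.095,.1,.105,.11,.115): print(z,proj(c,[[.689,.075,z],[.689,.105,z]]).round(0).tolist())
E
python3 -m crank '[[0,0,0.05,0,0,0,3],[0,0,0.1,0,0,0,3],[0,0,0.15,0,0,0,3],[0,0,0.2,0,0,0,3],[0,0,0.2,0,0,0,3]]'
```

```text
0.09 [[236.0, 209.0], [281.0, 209.0]]
0.095 [[236.0, 212.0], [282.0, 212.0]]
0.1 [[235.0, 215.0], [282.0, 215.0]]
0.105 [[235.0, 219.0], [283.0, 219.0]]
0.11 [[234.0, 222.0], [284.0, 222.0]]
0.115 [[233.0, 226.0], [285.0, 226.0]]
clock: 8.43
ee_pos: [0.7, 0.09, 0.0761]
ee_rot: [[-1.0, 0.001, -0.0], [0.001, 1.0, -0.0], [0.0, -0.0, -1.0]]
force: [-0.1, 1.0, 0.6]
grip_width: 0.345
gripper_force: 0.0
```

```bash
python3 - <<'E'
from h import *
c=arm.get_calibration('side')
for z in (.09,.1,.11,.12): print(z,proj(c,[[.689,.07,z],[.711,.07,z]]).round(1).tolist())
E
python3 -m crank '[[0,0,0.1,0,0,0,3],[0,0,0.2,0,0,0,3],[0,0,0.3,0,0,0,3],[0,0,0.3,0,0,0,3],[0,0,0.3,0,0,0,3]]'
```

```text
0.09 [[328.1, 167.4], [334.1, 165.8]]
0.1 [[328.5, 164.9], [334.5, 163.3]]
0.11 [[328.9, 162.4], [334.9, 160.7]]
0.12 [[329.3, 159.9], [335.4, 158.2]]
clock: 9.05
ee_pos: [0.7, 0.09, 0.0732]
ee_rot: [[-1.0, 0.001, 0.0], [0.001, 1.0, 0.0], [-0.0, 0.0, -1.0]]
force: [0.4, 0.4, 0.3]
grip_width: 0.352
gripper_force: 0.0
```

The side view agrees: the tips sit about 36 mm above the reported TCP, so they are at about z 0.109 now. I'll carry on down and rely on feel.

```bash
python3 -m crank '[[0,0,0.3,0,0,0,3],[0,0,0.6,0,0,0,3],[0,0,0.9,0,0,0,3],[0,0,0.9,0,0,0,3],[0,0,0.9,0,0,0,3]]';python3 -m crank '[[0,0,0.1,0,0,0,3],[0,0,0.2,0,0,0,3],[0,0,0.3,0,0,0,3],[0,0,0.3,0,0,0,3],[0,0,0.3,0,0,0,3]]'
```

```text
clock: 9.68
ee_pos: [0.7, 0.09, 0.0642]
ee_rot: [[-1.0, 0.001, 0.0], [0.001, 1.0, 0.0], [-0.0, 0.0, -1.0]]
force: [0.4, -0.4, 1.0]
grip_width: 0.347
gripper_force: 0.0
clock: 10.3
ee_pos: [0.7, 0.09, 0.0612]
ee_rot: [[-1.0, 0.001, -0.0], [0.001, 1.0, 0.0], [0.0, 0.0, -1.0]]
force: [-0.7, 0.7, 0.6]
grip_width: 0.349
gripper_force: 0.0
```

```bash
python3 -m crank '[[0,0,0.1,0,0,0,3],[0,0,0.2,0,0,0,3],[0,0,0.2,0,0,0,3],[0,0,0.2,0,0,0,3],[0,0,0.2,0,0,0,3]]';python3 -m crank '[[0,0,0.1,0,0,0,3],[0,0,0.2,0,0,0,3],[0,0,0.2,0,0,0,3],[0,0,0.2,0,0,0,3],[0,0,0.2,0,0,0,3]]'
python3 - <<'E'
from h import *
a=arm.capture('wrist')[150:300,150:370]; b=arm.capture('side')[120:195,270:380]
cv2.imwrite('pics/c3.png',np.vstack([cv2.resize(a,(440,300)),cv2.resize(b,(440,300),interpolation=cv2.INTER_CUBIC)]))
E
```

```text
clock: 10.92
ee_pos: [0.7, 0.09, 0.0592]
ee_rot: [[-1.0, 0.001, 0.0], [0.001, 1.0, 0.0], [-0.0, 0.0, -1.0]]
force: [0.4, 0.2, -0.0]
grip_width: 0.357
gripper_force: 0.0
clock: 11.55
ee_pos: [0.7, 0.09, 0.0572]
ee_rot: [[-1.0, 0.001, 0.0], [0.001, 1.0, 0.0], [-0.0, 0.0, -1.0]]
force: [-0.6, -0.6, -0.5]
grip_width: 0.353
gripper_force: 0.0
```

View pics/c3.png

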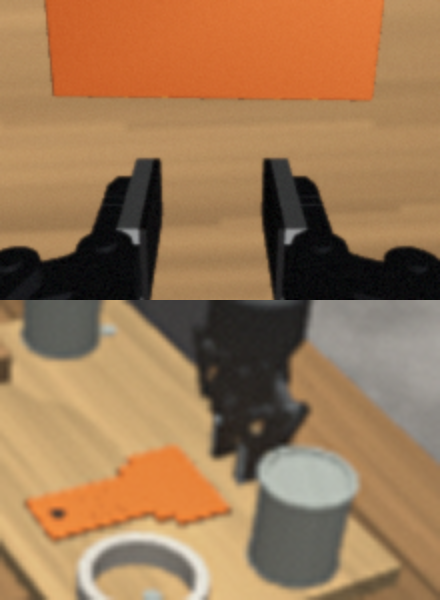

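In the crops the fingertips are at wrist row 229 and side (331,165). That puts the tips at about z 0.095, nearly at plank level, with the blade 25–30 px ahead. I'll keep feeling down.

```bash
python3 -m crank '[[0,0,0.1,0,0,0,3],[0,0,0.2,0,0,0,3],[0,0,0.2,0,0,0,3],[0,0,0.2,0,0,0,3],[0,0,0.2,0,0,0,3]]';python3 -m crank '[[0,0,0.1,0,0,0,3],[0,0,0.15,0,0,0,3],[0,0,0.15,0,0,0,3],[0,0,0.15,0,0,0,3],[0,0,0.15,0,0,0,3]]'
```

```text
clock: 12.28
ee_pos: [0.7, 0.09, 0.0552]
ee_rot: [[-1.0, 0.001, 0.0], [0.001, 1.0, -0.0], [-0.0, 0.0, -1.0]]
force: [0.2, -0.0, 0.1]
grip_width: 0.353
gripper_force: 0.0
clock: 12.9
ee_pos: [0.7, 0.09, 0.0537]
ee_rot: [[-1.0, 0.001, 0.0], [0.001, 1.0, 0.0], [-0.0, 0.0, -1.0]]
force: [0.1, 1.1, -0.7]
grip_width: 0.353
gripper_force: 0.0
```

```bash
python3 -m crank '[[0,0,0.1,0,0,0,3],[0,0,0.15,0,0,0,3],[0,0,0.15,0,0,0,3],[0,0,0.15,0,0,0,3],[0,0,0.15,0,0,0,3]]';python3 -m crank '[[0,0,0.1,0,0,0,3],[0,0,0.15,0,0,0,3],[0,0,0.15,0,0,0,3],[0,0,0.15,0,0,0,3],[0,0,0.15,0,0,0,3]]'
```

```text
clock: 13.52
ee_pos: [0.7002, 0.09, 0.0531]
ee_rot: [[-1.0, 0.001, 0.001], [0.001, 1.0, -0.0], [-0.001, -0.0, -1.0]]
force: [-1.6, -0.7, 5.9]
grip_width: 0.349
gripper_force: 2.6
clock: 14.15
ee_pos: [0.7003, 0.09, 0.053]
ee_rot: [[-1.0, 0.001, 0.001], [0.001, 1.0, -0.0], [-0.001, -0.0, -1.0]]
force: [-4.4, -0.3, 11.8]
grip_width: 0.355
gripper_force: 6.2
```

The tips touch the plank at an ee z of 0.053. I'll raise to 1.5 mm above it and push toward the robot.

```bash
python3 -m crank '[[0,0,-0.4,0,0,0,3],[0.6,0,-0.4,0,0,0,3],[1.2,0,-0.4,0,0,0,3],[1.8,0,-0.4,0,0,0,3],[2.4,0,-0.4,0,0,0,3]]';python3 -m crank '[[1,0,0,0,0,0,3],[2,0,0,0,0,0,3],[3,0,0,0,0,0,3],[4,0,0,0,0,0,3],[5,0,0,0,0,0,3]]'
cat > w.py <<'E'
from h import *
import sys
s=arm.sense();c=arm.get_calibration('wrist');im=arm.capture('wrist');cv2.imwrite(sys.argv[1],im)
print(s['ee_pos'].round(4))
b=blobs(im,*ORANGE)[0];q=cv2.approxPolyDP(b.reshape(-1,1,2),2.5,True)[:,0]
print(np.c_[q,np.round(ray(c,q,.095)[:,:2]*1000)].astype(int).tolist())
E
python3 w.py pics/w4.png
```

```text
clock: 14.78
ee_pos: [0.6754, 0.09, 0.0544]
ee_rot: [[-1.0, 0.001, -0.0], [0.001, 1.0, -0.0], [0.0, -0.0, -1.0]]
force: [0.4, 0.0, -0.2]
grip_width: 0.354
gripper_force: 0.2
clock: 15.4
ee_pos: [0.6254, 0.0901, 0.0548]
ee_rot: [[-1.0, 0.001, 0.0], [0.001, 1.0, -0.0], [-0.0, -0.0, -1.0]]
force: [0.6, -0.2, 0.1]
grip_width: 0.355
gripper_force: 0.2
[0.6254 0.0901 0.0548]
[[201, 0, 502, 64], [208, 121, 554, 64], [188, 123, 555, 54], [189, 147, 567, 54], [171, 150, 569, 44], [179, 226, 613, 44], [333, 226, 612, 132], [339, 172, 580, 132], [332, 181, 585, 129], [330, 177, 583, 128], [322, 179, 584, 124], [321, 170, 579, 123], [317, 176, 583, 121], [319, 170, 579, 122], [315, 168, 578, 120], [310, 173, 581, 117], [309, 168, 578, 116], [307, 175, 582, 116], [300, 174, 582, 112], [306, 172, 580, 115], [305, 166, 577, 114], [304, 172, 580, 114], [297, 169, 579, 110], [303, 166, 577, 113], [302, 160, 574, 112], [305, 164, 576, 114], [311, 163, 576, 117], [300, 160, 574, 111], [306, 157, 572, 114], [303, 156, 572, 113], [307, 154, 571, 115], [305, 149, 568, 114], [321, 150, 569, 122], [323, 144, 566, 123], [321, 146, 567, 122], [312, 136, 561, 117], [317, 134, 560, 119], [318, 137, 562, 120], [313, 132, 559, 117], [317, 131, 559, 119], [309, 134, 560, 115], [306, 126, 556, 113], [308, 124, 555, 114], [313, 129, 558, 117], [315, 126, 556, 118], [311, 129, 558, 116], [310, 124, 555, 115], [323, 123, 555, 122], [305, 122, 554, 113], [312, 0, 502, 113]]
```

```bash
python3 -m crank '[[0.6,0,0,0,0,0,3],[1.2,0,0,0,0,0,3],[1.7,0,0,0,0,0,3],[2.0,0,0,0,0,0,3],[2.0,0,0,0,0,0,3]]'
python3 w.py pics/w5.png | head -c 400;  python3 -m crank '[[-0.5,0,0,0,0,0,3],[-1,0,-2,0,0,0,3],[-1,0,-6,0,0,0,3],[4,0,-12,0,0,0,3],[9,0,-14,0,0,0,3]]'; python3 -m crank '[[4,0,0,0,0,0,6],[8,0,0,0,0,0,8.5],[11,0,0,0,0,0,8.5],[11,0,0,0,0,0,8.5],[11,0,0,0,0,0,8.5]]';python3 w.py pics/w6.png
```

```text
clock: 16.08
ee_pos: [0.6058, 0.0901, 0.0547]
ee_rot: [[-1.0, 0.001, -0.0], [0.001, 1.0, -0.0], [0.0, -0.0, -1.0]]
force: [-0.4, 0.1, 0.9]
grip_width: 0.353
gripper_force: 0.0
[0.6058 0.0901 0.0547]
[[200, 0, 483, 64], [208, 121, 534, 64], [187, 123, 535, 54], [189, 147, 547, 54], [171, 149, 549, 44], [179, 226, 593, 44], [333, 226, 593, 132], [338, 182, 566, 133], [336, 178, 564, 131], [334, 185, 568, 131], [328, 181, 566, 127], [332, 175, 563, 129], [335, 176, 563, 131], [335, 170, 560, 130], [334, 175, 563, 130], [325, 177, 564, 125], [323, 170, 560, 124], [321, 176,clock: 16.75
ee_pos: [0.5223, 0.09, 0.1942]
ee_rot: [[-1.0, 0.001, 0.004], [0.001, 1.0, 0.0], [-0.004, 0.0, -1.0]]
force: [-0.5, -0.8, 0.8]
grip_width: 0.357
gripper_force: 0.0
clock: 17.38
ee_pos: [0.4121, 0.0903, 0.1926]
ee_rot: [[-1.0, 0.001, 0.002], [0.001, 1.0, 0.0], [-0.002, 0.0, -1.0]]
force: [0.1, -0.1, 0.2]
grip_width: 0.992
gripper_force: 0.0
[0.4121 0.0903 0.1926]
[[235, 208, 448, 65], [236, 271, 531, 64], [229, 272, 533, 56], [228, 280, 544, 54], [220, 283, 549, 44], [222, 311, 592, 45], [290, 311, 592, 132], [291, 282, 547, 132], [285, 282, 547, 124], [284, 274, 536, 123], [275, 270, 530, 112], [277, 209, 450, 112]]
```

View pics/w6.png

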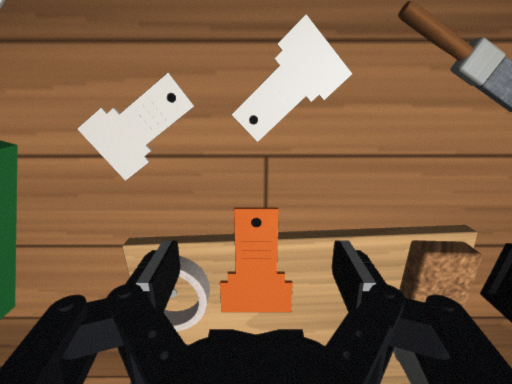

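The scraper now overhangs. The handle end is at row 208, and the plank's top front edge is near row 240 with the front face showing dark above it. Now I'll measure the edge.

Run:
```python
from h import *
im=cv2.imread('pics/w6.png');c=arm.get_calibration('wrist')
g=cv2.cvtColor(im,cv2.COLOR_BGR2GRAY)
for u in (205,225,230,283,290,305): print(u,g[224:250,u].tolist())
for u,v in [(228,241),(285,239)]: print(ray(c,(u,v),.09).round(4))
```

```text
205 [112, 114, 116, 119, 118, 115, 116, 110, 114, 112, 103, 67, 57, 53, 56, 52, 52, 60, 117, 154, 169, 166, 164, 167, 172, 173]
225 [117, 116, 117, 123, 119, 115, 110, 112, 115, 108, 67, 57, 59, 55, 56, 53, 56, 99, 135, 150, 152, 155, 165, 175, 175, 178]
230 [116, 118, 119, 118, 117, 118, 114, 114, 116, 109, 69, 58, 54, 56, 57, 56, 60, 110, 141, 153, 152, 162, 170, 175, 178, 179]
283 [112, 113, 117, 117, 120, 116, 115, 96, 65, 57, 51, 57, 59, 54, 64, 110, 142, 155, 151, 157, 159, 171, 178, 179, 177, 169]
290 [113, 115, 117, 117, 121, 116, 115, 82, 60, 53, 56, 57, 53, 57, 71, 119, 147, 150, 152, 156, 162, 177, 178, 182, 174, 165]
305 [116, 117, 117, 120, 117, 113, 107, 67, 54, 57, 52, 50, 54, 58, 102, 133, 147, 154, 151, 155, 172, 182, 178, 178, 169, 164]
[[0.493  0.0556 0.09  ]]
[[0.4903 0.1227 0.09  ]]
```

The overhang is 43 mm and the scraper is straight. I'll align over the handle and descend in front of the shelf.

```bash
python3 -m crank '[[-3,-0.15,0,0,0,0,8.5],[-5.6,-0.15,1,0,0,0,8.5],[-5.6,-0.15,4,0,0,0,8.5],[-5.6,-0.15,7,0,0,0,8.5],[-5.6,-0.15,9,0,0,0,8.5]]'; python3 -m crank '[[0,0,1,0,0,0,8.5],[0,0,2,0,0,0,8.5],[0,0,3,0,0,0,8.5],[0,0,4,0,0,0,8.5],[0,0,4,0,0,0,8.5]]'; python3 w.py pics/w7.png
python3 - <<'E'
from h import *
a=cv2.imread('pics/w7.png'); b=arm.capture('side')[120:210,230:350]
cv2.imwrite('pics/c7.png',np.hstack([cv2.resize(a,(400,300)),cv2.resize(b,(400,300),interpolation=cv2.INTER_CUBIC)]))
E
```

```text
clock: 18.05
ee_pos: [0.4673, 0.0885, 0.1003]
ee_rot: [[-1.0, 0.001, -0.001], [0.001, 1.0, -0.0], [0.001, -0.0, -1.0]]
force: [-0.4, 0.1, -0.9]
grip_width: 0.997
gripper_force: 0.0
clock: 18.68
ee_pos: [0.4663, 0.0887, 0.0615]
ee_rot: [[-1.0, 0.001, -0.001], [0.001, 1.0, -0.0], [0.001, -0.0, -1.0]]
force: [-0.2, 0.1, -0.0]
grip_width: 0.996
gripper_force: 0.0
[0.4663 0.0887 0.0615]
[[220, 212, 448, 66], [217, 219, 452, 64], [223, 322, 530, 64], [218, 323, 531, 61], [222, 324, 532, 64], [221, 327, 535, 63], [209, 326, 534, 55], [209, 329, 536, 54], [228, 328, 536, 68], [256, 334, 541, 87], [296, 328, 536, 115], [308, 337, 544, 124], [308, 328, 536, 123], [296, 327, 535, 115], [300, 323, 531, 117], [293, 321, 529, 112], [299, 213, 448, 112]]
```

View pics/c7.png

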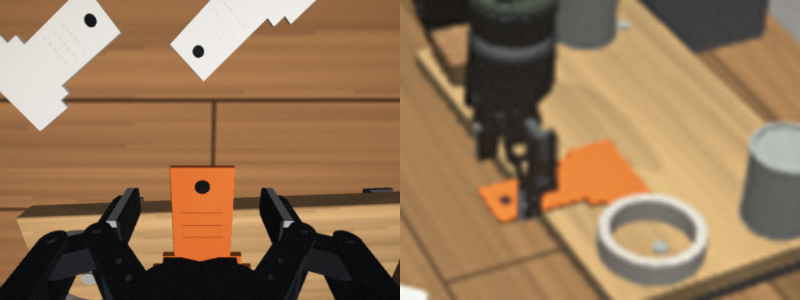

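The handle is centred between the open fingers, and in the side view the fingers stand just in front of the plank. I'll descend and pinch.

```bash
python3 -m crank '[[0,0,1,0,0,0,8.5],[0,0,1.9,0,0,0,8.5],[0,0,1.9,0,0,0,8.5],[0,0,1.9,0,0,0,6.5],[0,0,1.9,0,0,0,5.5]]' 90;python3 -m crank '[[0,0,0,0,0,0,4],[0,0,0,0,0,0,4],[0,0,0,0,0,0,4],[0,0,0,0,0,0,4],[0,0,0,0,0,0,4]]' 90
```

```text
clock: 19.4
ee_pos: [0.4671, 0.0887, 0.0433]
ee_rot: [[-1.0, 0.001, 0.0], [0.001, 1.0, 0.0], [-0.0, 0.0, -1.0]]
force: [-0.5, 0.2, 0.1]
grip_width: 0.647
gripper_force: 0.0
clock: 20.02
ee_pos: [0.4671, 0.0888, 0.0438]
ee_rot: [[-1.0, 0.001, 0.001], [0.001, 1.0, 0.0], [-0.001, 0.0, -1.0]]
force: [-2.2, -0.2, 4.6]
grip_width: 0.549
gripper_force: 91.3
```

```bash
python3 -m crank '[[0,0,-0.7,0,0,0,4],[0,0,-1.5,0,0,0,4],[0,0,-2.5,0,0,0,4],[0,0,-4,0,0,0,4],[0,0,-4,0,0,0,4]]'; python3 -m crank '[[1,0,-2,0,0,0,4],[2,0,-4,0,0,0,4],[3,0,-5,0,0,0,4],[4,0,-6,0,0,0,4],[4,0,-6,0,0,0,4]]'
python3 - <<'E'
from h import *
b=arm.capture('side')[60:240,200:380];a=arm.capture('scene')[90:270,160:340]
cv2.imwrite('pics/c8.png',cv2.resize(np.hstack([a,b]),(800,400),interpolation=cv2.INTER_CUBIC))
E
```

```text
clock: 20.65
ee_pos: [0.4681, 0.0887, 0.0844]
ee_rot: [[-1.0, 0.001, 0.003], [0.001, 1.0, 0.0], [-0.003, 0.0, -1.0]]
force: [-0.1, 0.4, 0.0]
grip_width: 0.545
gripper_force: 92.3
clock: 21.28
ee_pos: [0.4264, 0.0888, 0.1434]
ee_rot: [[-1.0, 0.001, 0.0], [0.001, 1.0, 0.0], [-0.0, 0.0, -1.0]]
force: [0.1, -0.4, -0.5]
grip_width: 0.551
gripper_force: 92.5
```

View pics/c8.png

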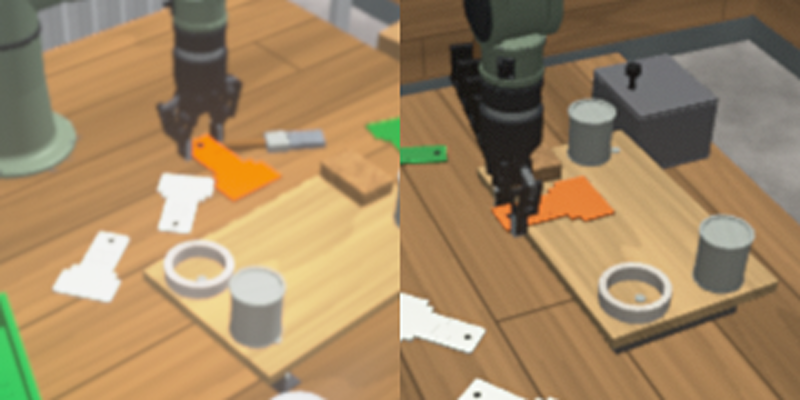

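It's lifted and level. Now I'll carry it to the tray, aiming the TCP at about (0.457, -0.36) with a -17° yaw.

```bash
python3 -m crank '[[-0.5,-3,0,0,0,0,4],[-1,-7,0,0,0,0,4],[-2,-12,0,0,0,0,4],[-3,-17,0,0,0,0,4],[-3,-22,0,0,0,0,4]]'; python3 -m crank '[[0,-5,0,0,0,0.06,4],[0,-10,0,0,0,0.12,4],[0,-15,0,0,0,0.18,4],[0,-19,0,0,0,0.24,4],[0,-22.9,0,0,0,0.3,4]]'; python3 -m crank '[[0,0,0,0,0,0,4],[0,0,1,0,0,0,4],[0,0,2,0,0,0,4],[0,0,2,0,0,0,4],[0,0,2,0,0,0,4]]'
python3 - <<'E'
from h import *
a=arm.capture('side');c=arm.get_calibration('side')
w=arm.capture('wrist');cw=arm.get_calibration('wrist')
cv2.imwrite('pics/c9.png',np.hstack([cv2.resize(a,(400,300)),cv2.resize(w,(400,300))]))
z=arm.sense()['ee_pos'][2]+.051
for b in blobs(a,*ORANGE)[:1]:
    print(cv2.minAreaRect((ray(c,b,z)[:,:2]*1000).astype(np.float32)))
b=blobs(w,*ORANGE)[0];q=cv2.approxPolyDP(b.reshape(-1,1,2),4,True)[:,0];print(np.c_[q,np.round(ray(cw,q,z)[:,:2]*1000)].astype(int).tolist()[:12])
E
```

```text
clock: 22.0
ee_pos: [0.4574, -0.1332, 0.1425]
ee_rot: [[-1.0, 0.001, 0.0], [0.001, 1.0, 0.0], [-0.0, 0.0, -1.0]]
force: [0.7, 0.4, -0.7]
grip_width: 0.553
gripper_force: 92.6
clock: 22.62
ee_pos: [0.4562, -0.3619, 0.142]
ee_rot: [[-0.954, 0.299, -0.001], [0.299, 0.954, 0.001], [0.001, 0.0, -1.0]]
force: [0.7, 0.2, 0.1]
grip_width: 0.551
gripper_force: 92.6
clock: 23.25
ee_pos: [0.4566, -0.3597, 0.1231]
ee_rot: [[-0.955, 0.295, -0.0], [0.295, 0.955, 0.0], [0.0, 0.0, -1.0]]
force: [0.5, 0.3, -0.1]
grip_width: 0.552
gripper_force: 92.6
((533.5115966796875, -383.04803466796875), (85.67765045166016, 93.14033508300781), 73.22283172607422)
[[299, 224, 445, -335], [210, 227, 433, -380], [218, 329, 499, -399], [256, 334, 510, -378], [297, 328, 513, -353]]
```

View pics/c9.png

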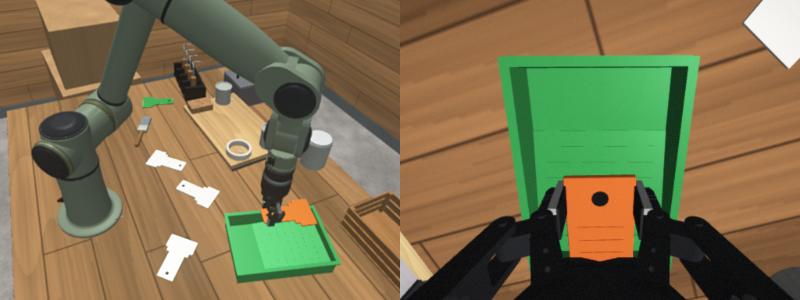

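The scraper and tray are aligned: both are centred near column 600 of the composite, with the well end at the top. I'll lower it with a slight nose-up tilt to match the ramp.

```bash
python3 -m crank '[[0,0,3,0,-0.03,0,4],[0,0,6,0,-0.06,0,4],[0,0,9,0,-0.09,0,4],[0,0,11,0,-0.12,0,4],[0,0,12,0,-0.12,0,4]]'; python3 -m crank '[[0,0,0.4,0,0,0,4],[0,0,0.8,0,0,0,4],[0,0,1.2,0,0,0,4],[0,0,1.6,0,0,0,4],[0,0,1.6,0,0,0,4]]'
```

```text
clock: 23.98
ee_pos: [0.4556, -0.3596, 0.0023]
ee_rot: [[-0.948, 0.297, 0.113], [0.295, 0.955, -0.034], [-0.118, 0.001, -0.993]]
force: [0.2, 0.4, -0.6]
grip_width: 0.552
gripper_force: 92.6
clock: 24.6
ee_pos: [0.4582, -0.3607, -0.013]
ee_rot: [[-0.948, 0.296, 0.114], [0.294, 0.955, -0.035], [-0.119, 0.0, -0.993]]
force: [0.3, 0.4, -0.3]
grip_width: 0.55
gripper_force: 92.6
```

```bash
python3 -m crank '[[0,0,0.3,0,0,0,4],[0,0,0.6,0,0,0,4],[0,0,0.8,0,0,0,4],[0,0,0.8,0,0,0,4],[0,0,0.8,0,0,0,4]]';  python3 -m crank '[[0,0,0.2,0,0,0,4],[0,0,0.4,0,0,0,4],[0,0,0.5,0,0,0,4],[0,0,0.5,0,0,0,4],[0,0,0.5,0,0,0,4]]'
```

```text
clock: 25.22
ee_pos: [0.4593, -0.3612, -0.0207]
ee_rot: [[-0.948, 0.296, 0.114], [0.294, 0.955, -0.036], [-0.12, -0.0, -0.993]]
force: [-0.1, 0.0, -0.6]
grip_width: 0.55
gripper_force: 92.6
clock: 25.85
ee_pos: [0.4598, -0.3613, -0.0257]
ee_rot: [[-0.948, 0.296, 0.114], [0.294, 0.955, -0.035], [-0.12, -0.0, -0.993]]
force: [0.0, -0.7, -0.5]
grip_width: 0.544
gripper_force: 92.6
```

```bash
python3 -m crank '[[0,0,0.2,0,0,0,4],[0,0,0.4,0,0,0,4],[0,0,0.4,0,0,0,4],[0,0,0.4,0,0,0,4],[0,0,0.4,0,0,0,4]]' 90;  python3 -m crank '[[0,0,0,0,0,0,6.5],[0,0,0,0,0,0,6.5],[0,0,0,0,0,0,7.5],[0,0,0,0,0,0,7.5],[0,0,0,0,0,0,7.5]]'; python3 -m crank '[[0,0,-1,0,0,0,7.5],[0,0,-3,0,0,0,7.5],[0,0,-7,0,0,0,7.5],[0,0,-12,0,0,0,7.5],[0,0,-17,0,0,0,7.5]]'
python3 - <<'E'
from h import *
w=arm.capture('wrist');cw=arm.get_calibration('wrist');a=arm.capture('side')
cv2.imwrite('pics/c10.png',np.hstack([cv2.resize(w,(400,300)),cv2.resize(a[240:384,256:448],(400,300))]))
for z in (.01,.03):
    b=blobs(w,*ORANGE)[0];q=cv2.approxPolyDP(b.reshape(-1,1,2),4,True)[:,0];P=ray(cw,q,z)[:,:2]-[.505,-.375]
    t=np.radians(-17.3);print(z,(P@np.array([[np.cos(t),-np.sin(t)],[np.sin(t),np.cos(t)]])*1000).round().astype(int).tolist())
E
```

```text
clock: 26.48
ee_pos: [0.4603, -0.3615, -0.0296]
ee_rot: [[-0.948, 0.296, 0.114], [0.294, 0.955, -0.036], [-0.12, -0.0, -0.993]]
force: [-0.1, 0.3, -1.1]
grip_width: 0.548
gripper_force: 92.6
clock: 27.1
ee_pos: [0.4603, -0.3615, -0.0296]
ee_rot: [[-0.948, 0.296, 0.114], [0.294, 0.955, -0.036], [-0.12, -0.0, -0.993]]
force: [0.2, -0.2, 0.3]
grip_width: 0.874
gripper_force: 0.0
clock: 27.72
ee_pos: [0.4404, -0.3552, 0.1412]
ee_rot: [[-0.948, 0.296, 0.115], [0.294, 0.955, -0.036], [-0.12, -0.0, -0.993]]
force: [-0.5, -0.8, -0.4]
grip_width: 0.882
gripper_force: 0.0
0.01 [[-62, -29], [29, -28], [47, -49], [100, -49], [98, 44], [45, 43], [28, 21], [-51, 18], [-53, 11], [-64, 18]]
0.03 [[-69, -28], [16, -27], [33, -46], [82, -46], [80, 41], [31, 40], [15, 19], [-59, 17], [-61, 10], [-71, 17]]
```

View pics/c10.png

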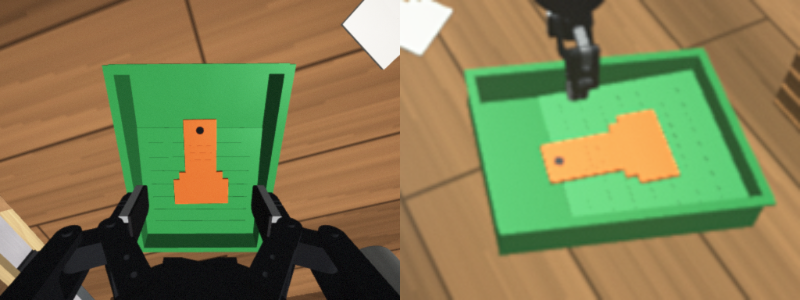

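The scraper lies flat in the tray, well inside the rim on all sides: tray x about -65 to +85 mm, y within ±49 mm. The gripper is clear, so I'm handing in.

```bash
python3 -c "
from rig import arm
print(arm.finish_job())"
```

```text
the job is handed in; nothing more can be done
None
```

The scraper was slid out to a 43 mm overhang, pinched by the handle, lifted away and laid flat in the paint tray inside the rim; the job is handed in at about 28 s, with no verdict returned.

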